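Shift the rinse selector into its third slot

ROBOT

A 6-joint arm with a two-finger parallel gripper is mounted at the origin on a cart in front of the work surface, level with it; the furniture and walls round the work are solid. World frame = base frame: x ahead of the robot, y to its left, z up, the work surface at z = 0. Lengths are in m, angles in degrees, forces in N, time in s.
With the tool pointing down it reaches from about 0.325 to 0.85 m from the base axis. Payload 15.5 kg.
Tool frame: the origin (TCP) lies at the very end of the fingers, on their centre line; the grasp point (between the pads) lies arm.grip_depth behind it (arm.grip_depth is the distance from the TCP to the grasp point, in m); z points along the fingers, y is the line along which they close (so a half turn about z gives the same grasp; the last joint's range is limited). The gripper opens to 91 mm and grips with 3 to 60 N. Pads are 32 mm wide; open, the fingers measure 118 mm over their backs; the gripper's body (76 mm by 178 mm) begins 60 mm behind the grasp point.
Start: joints at [60.247, 28.281, 77.091, -0, 74.628, -5.472], TCP at [0.257, 0.57, 0.214] pointing down, gripper open.
Joint ranges: [-166.48, 166.48], [-47.26, 123.95], [12.59, 153.08], [-70.14, 250.14], [6.76, 159.57], [-176.63, 176.63]. Speed limits (degrees/s): [108.29, 108.29, 147.25, 172.46, 172.46, 172.46].

INTERFACE

Orientations are given as a 3x3 rotation matrix whose columns are the frame's x, y, z axes.
In Python, from rig import arm gives the robot as it stands. Calls block until the motion is done:
- arm.move_to(position, orientation): joint-space move of the TCP to a pose.
- arm.move_l(position, orientation=None, feed=0.15): straight line of the TCP; orientation=None keeps the orientation; feed is the mean speed in m/s.
- arm.move_joints(angles): joint-space move.
- arm.grip(opening): finger opening in m; the grip force is fixed at half the most; returns when the fingers have stopped.
- arm.sleep(seconds).
- arm.solve_ik(position, orientation): joint angles nearest the present ones, or None.
- arm.snapshot(name): name is "scene" or "top" or "wrist"; returns the picture (480x640x3 uint8, red, green, blue); there is no depth.
- arm.get_calibration(name): a dict with "intrinsics" (3x3 intrinsics, pixels), "cam_to_world" (4x4, takes a point from camera to world coordinates). Camera axes: x right, y down, z forward; pixel columns grow to the right and rows downward; lengths in m; the calibration is good to about 2 mm. A picture is of the moment at which its call begins: read the wrist's pose just before it. get_calibration takes no time and is no camera call; for the wrist camera it gives the pose at the moment of the call.
A pose or a line that the arm cannot do raises arm.Unreachable and nothing moves.
- arm.sign_off(): hands the job in; it is judged then, once.
Readings, each from a call of its own:
- arm.current_t(): time.
- arm.current_joint_positions(): joint angles.
- arm.current_dq(): joint speeds.
- arm.current_tau(): joint torques, N m.
- arm.current_ee_pos(): TCP position.
- arm.current_tool_rot(): TCP orientation.
- arm.current_force(): force on the tool from outside, world axes, zero at the start.
- arm.current_torque(): the same for the moment, N m.
- arm.current_width(): finger opening in m.
- arm.current_grasp_force(): force on a finger pad.
Only numpy, scipy, OpenCV 4.12 (cv2) and the standard library are available. Lean on these libraries where they do the work, as an engineer would, in place of code of your own. Each camera call takes 0.05 s, during which the arm holds its last target. There are 200 camera calls.

TASK

The lever of the blue rinse-line selector stands somewhere in the left-hand lane of its H-shaped gate. Using only the fingertips or the outside of the fingers, push the lever level with the cross channel, across into the right-hand lane, and then forward (away from the robot) fully home into the third slot, the one marked with three green dots. Never grip the lever from two sides, do not dip into the fourth slot (nearest the robot on the right), and leave the cup, the dropper bottle and the test cartridge where they stand.

Things in the scene. Friction and masses are not known exactly. Their poses are not given: they have to be found in the camera images.
- selector: blue fixed box, 140 (its x) x 120 (its y) mm, aluminium gate plate on top at 70 mm above the worktop, four brass barbs (14 mm) at the back. Origin: centre of its underside; x forward (away from the robot), y left, yaw within 0.35 rad. H-shaped opening: slot 1 forward left (one dot), 2 near left, 3 forward right (three green dots), 4 near right (four dots)
- gate_centre (a point): centre of the gate plate's top, axes as the box. Around it the H: two lanes along x, centres at y = +20 mm (left) and -20 mm (right), 18 mm wide, from x = -31 to +31 mm, joined by a cross channel along y, 18 mm wide, centred on x = 0. Webs (rounded corners, 4 mm) block any other crossing
- grip_mid (a point): centre of the lever's black grip, z up the lever, 115 mm from the pivot (on the box's axis, 12 mm above the worktop). Grip: 25 mm square bar, 84 to 140 mm from the pivot, round end to 146 mm; a 10 mm stem below. In the box's frame, a = lever_across, b = lever_fore, it is at (0.115 sin b, -0.115 cos b sin a, 0.012 + 0.115 cos b cos a) m
- lever_across (a joint): sideways angle of the lever, rad: -0.35 in the left lane (stop), 0 upright, +0.35 in the right lane (stop). Stays where it is left; needs about 2 N at the grip
- lever_fore (a joint): fore-and-aft angle of the lever, rad: 0 level with the cross channel (it passes across freely within about 0.06 of 0; up to about 0.13 the rounded corners steer it in), +0.38 fully forward (away from the robot; stop), -0.38 fully back (stop). Starts anywhere from -0.34 to 0.34. Stays where it is left; needs about 2 N at the grip
- grip_far: far side plate of the grip (box's +x side), 56 mm long, 4 mm thick; part of the lever. Origin at its lever's axis, 112 mm from the pivot
- grip_near: near side plate of the grip (box's -x side), same size and origin
- grip_left: left side plate of the grip (box's +y side), same size and origin
- grip_right: right side plate of the grip (box's -y side), same size and origin
- cup: bystander: loose specimen cup with yellow screw lid, 62 mm across, 69 mm high, right of the box; origin under its centre
- stain: bystander: loose violet dropper bottle with black cap, 37 mm across, 113 mm high, right of the box and nearer the robot; origin under its centre
- cartridge: bystander: loose flat white test cartridge, 44 x 62 x 10 mm, in front of the box on the robot's side; origin under its centre

How it is judged:
By the outcome, as a careful person would: the job done as asked, in the order asked, and still so for the second after the job is handed in, with the robot touching nothing.
It also fails if it takes over 56 s, if anything falls off the work surface, if the arm or the gripper's body presses on something with over 40 N, if the wrist force passes 120 N, or if a joint passes its speed limit or range.

## Working session

There is one attempt and no reset: what is moved stays moved. The work goes in short steps, each a Python script; the robot and the scene stay as the last script left them, time stands still between calls to the robot, and variables do not carry over. Pictures are saved under pics/ and viewed, at most 10 in all, crops included, and the job is handed in when it is done.

```bash
mkdir -p pics; ls; python3 - <<'E'
from rig import arm
import cv2,numpy as np
for n in("scene","top"):
    im=arm.snapshot(n); cv2.imwrite(f"pics/{n}0.png",im[...,::-1]); c=arm.get_calibration(n); print(n,np.round(c["intrinsics"],1).tolist(),np.round(c["cam_to_world"],3).tolist())
print(arm.grip_depth,arm.current_t(),np.round(arm.current_tool_rot(),3).tolist(),arm.current_width())
E
```

```text
pics
scene [[584.1, 0.0, 320.7], [0.0, 584.1, 227.2], [0.0, 0.0, 1.0]] [[-0.675, -0.551, 0.49, 0.059], [-0.738, 0.492, -0.462, 0.202], [0.014, -0.674, -0.739, 0.714], [0.0, 0.0, 0.0, 1.0]]
top [[477.5, 0.0, 320.7], [0.0, 477.5, 245.1], [0.0, 0.0, 1.0]] [[0.007, -0.989, 0.146, 0.343], [-1.0, -0.011, -0.028, -0.184], [0.029, -0.145, -0.989, 0.96], [0.0, 0.0, 0.0, 1.0]]
0.0188 0.1 [[-0.912, 0.411, -0.001], [0.411, 0.912, -0.001], [0.0, -0.001, -1.0]] 0.09125701868161804
```

View pics/top0.png

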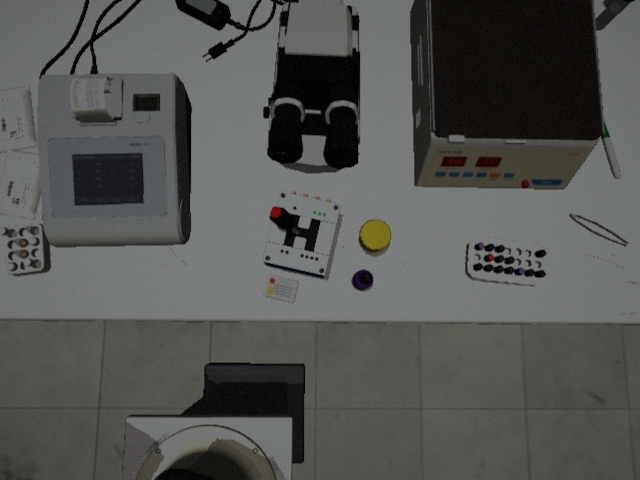

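View pics/scene0.png

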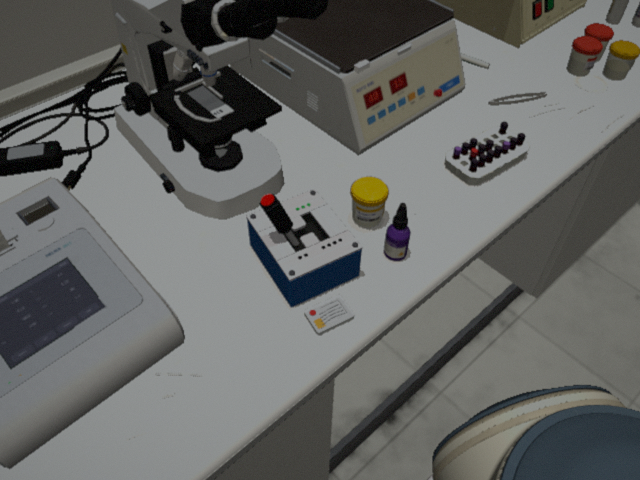

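```bash
python3 - <<'E'
import cv2,numpy as np
a=cv2.imread("pics/top0.png")[180:310,250:410]; b=cv2.imread("pics/scene0.png")[175:345,235:425]
a=cv2.resize(a,(640,520),interpolation=3); b=cv2.resize(b,(760,680)[:2],interpolation=3)[:600]
cv2.imwrite("pics/a.png",a); cv2.imwrite("pics/b.png",b)
E
```

```text
(no output)
```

View pics/a.png

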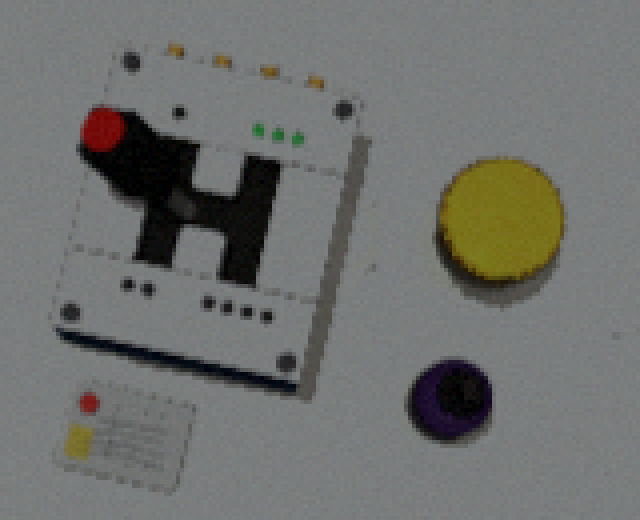

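View pics/b.png

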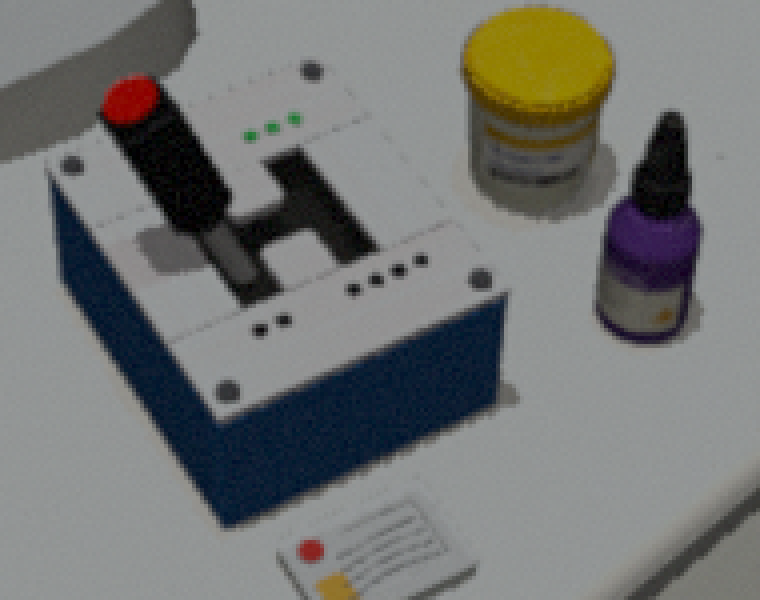

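The crops show the four plate screws: top crop at (132,62), (344,110), (287,362), (70,313); scene crop at (72,165), (312,71), (481,279), (228,391). The lever's red end is at (103,130) in the top crop and (132,98) in the scene crop. The cup and bottle stand on the right, the cartridge in front.

```bash
cat > vis.py <<'E'
import cv2,numpy as np
from rig import arm
def ray(n,uv):
    c=arm.get_calibration(n);K,T=np.array(c["intrinsics"]),np.array(c["cam_to_world"])
    d=T[:3,:3]@np.linalg.inv(K)@[*uv,1]; return T[:3,3],d/np.linalg.norm(d)
def plane(n,uv,z):
    o,d=ray(n,uv); return o+d*(z-o[2])/d[2]
def tri(uvs):
    A=np.zeros((3,3));b=np.zeros(3);R=[]
    for n,uv in uvs:
        o,d=ray(n,uv);P=np.eye(3)-np.outer(d,d);A+=P;b+=P@o;R.append((o,P))
    x=np.linalg.solve(A,b); return x,[np.linalg.norm(P@(x-o)) for o,P in R]
def red(n,im,roi):
    x0,y0,x1,y1=roi; h=cv2.cvtColor(im[y0:y1,x0:x1],cv2.COLOR_RGB2HSV)
    m=(((h[...,0]<6)|(h[...,0]>174))&(h[...,1]>170)&(h[...,2]>60)).astype(np.uint8)
    k,l,s,c=cv2.connectedComponentsWithStats(m); i=1+np.argmax(s[1:,4]); return c[i]+[x0,y0],s[i,4]
def lever(g,yaw,roi_t=(255,180,345,260),roi_s=(235,175,350,290)):
    t=red("top",arm.snapshot("top"),roi_t);s=red("scene",arm.snapshot("scene"),roi_s)
    p,e=tri([("top",t[0]),("scene",s[0])]); c,sn=np.cos(yaw),np.sin(yaw)
    q=np.array([[c,sn,0],[-sn,c,0],[0,0,1]])@(p-[g[0],g[1],0.012])
    r=np.linalg.norm(q);return p,e,r,np.arctan2(-q[1],q[2]),np.arcsin(q[0]/r),t[1],s[1]
E
python3 - <<'E'
from vis import *
t=(np.array([(132,62),(344,110),(287,362),(70,313)])+.5)/4-.5+[250,180]
s=(np.array([(72,165),(312,71),(481,279),(228,391)])+.5)/4-.5+[235,175]
X=np.array([tri([("top",a),("scene",b)])[0] for a,b in zip(t,s)]);print(X.round(4))
P=[np.array([plane(n,u,.07) for u in q]) for n,q in(("top",t),("scene",s))]
for p in P+[(P[0]+P[1])/2]:
    f=(p[0]+p[1]-p[2]-p[3]);l=p[0]+p[3]-p[1]-p[2]; print(p.mean(0).round(4),np.arctan2(f[1],f[0]),np.arctan2(-l[0],l[1]),np.linalg.norm(f)/2,np.linalg.norm(l)/2)
g=p.mean(0);yaw=(np.arctan2(f[1],f[0])+np.arctan2(-l[0],l[1]))/2
np.save("g.npy",[g[0],g[1],yaw]);print(g,yaw,lever(g,yaw))
for nm,uv,z in(("cup",(375,235),.069),("stain",(365,278.5),.113)): print(nm,plane("top",uv,z))
E
```

```text
[[ 0.568  -0.1359  0.0754]
 [ 0.5459 -0.2369  0.0754]
 [ 0.4256 -0.2106  0.0754]
 [ 0.4476 -0.1095  0.0755]]
[ 0.4984 -0.1726  0.07  ] -0.21642747378189636 -0.21385796947916677 0.1238049884990689 0.10393226768397328
[ 0.4998 -0.1769  0.07  ] -0.21385994408158654 -0.21609895369733015 0.12431355751212586 0.1043651611161013
[ 0.4991 -0.1748  0.07  ] -0.21514107759526122 -0.2149807902481866 0.12405917077796261 0.10414864902083737
[ 0.49907275 -0.17475851  0.07      ] -0.2150609339217239 (array([ 0.51787524, -0.12848969,  0.15209153]), [np.float64(0.0009989454745164142), np.float64(0.0009989454745164745)], np.float64(0.1487278556038179), np.float64(-0.3378411601877986), np.float64(0.05715058538735434), np.int32(87), np.int32(124))
cup [ 0.49485394 -0.31170726  0.069     ]
stain [ 0.40860953 -0.28673305  0.113     ]
```

```bash
cat >> vis.py <<'E'
G=np.array([.498,-.174]);YAW=-.215
R=np.array([[np.cos(YAW),-np.sin(YAW),0],[np.sin(YAW),np.cos(YAW),0],[0,0,1]])
TR=R@np.diag([-1,1,-1.])
def W(x,y,z): return R@[x,y,z]+[*G,0]
def B(p): return R.T@(np.array(p)-[*G,0])
def F(): return (R.T@np.array(arm.current_force())).round(1)
def push(x,y,z,fmax=15,step=.004,feed=.04):
    """straight line in box frame in small steps, stops on horizontal force change"""
    p=B(arm.current_ee_pos());q=np.array([x,y,z]);n=max(1,int(np.ceil(np.linalg.norm(q-p)/step)));f0=F()
    for k in range(1,n+1):
        arm.move_l(W(*(p+(q-p)*k/n)),TR,feed=feed); f=F()-f0
        if np.linalg.norm(f[:2])>fmax: break
    print("at",B(arm.current_ee_pos()).round(4),"dF",f,"t",round(arm.current_t(),1),flush=True)
E
python3 - <<'E'
from vis import *
print(tri([("top",(345,160)),("scene",(318,5))]), [B(plane("top",(285,165),z)).round(3) for z in(.2,.3)])
q=arm.get_calibration("wrist")["cam_to_world"];q=np.array(q)
print("cam in tool",(np.array(arm.current_tool_rot()).T@(q[:3,3]-arm.current_ee_pos())).round(3))
arm.grip(0.0)
for a in((.045,.045,.25),(.045,.045,.105),(0.03,.07,.105),(-.05,-.036,.11)): print(a,np.round(W(*a),3),arm.solve_ik(W(*a),TR))
E
```

```text
(array([ 0.53264927, -0.23035994,  0.38992577]), [np.float64(0.001978715133454163), np.float64(0.0019787151334542566)]) [array([0.082, 0.047, 0.2  ]), array([0.051, 0.035, 0.3  ])]
cam in tool [ 0.076  0.    -0.171]
(0.045, 0.045, 0.25) [ 0.552 -0.14   0.25 ] [-2.02196248e+01  2.18121308e+01  8.22908470e+01 -2.54444375e-14
  7.58970222e+01 -9.79010322e+01]
(0.045, 0.045, 0.105) [ 0.552 -0.14   0.105] [-2.02196248e+01  3.11948974e+01  9.20740394e+01 -2.54444375e-14
  5.67310632e+01 -9.79010322e+01]
(0.03, 0.07, 0.105) [ 0.542 -0.112  0.105] [-1.78508597e+01  3.02041181e+01  9.42557006e+01 -2.54444375e-14
  5.55401813e+01 -9.55322671e+01]
(-0.05, -0.036, 0.11) [ 0.441 -0.199  0.11 ] [-3.12834030e+01  2.53446216e+01  1.03594034e+02 -2.54444375e-14
  5.10613441e+01 -1.08964810e+02]
```

```bash
cat >> vis.py <<'E'
t=np.radians(40)
TR=R@np.array([[-np.cos(t),0,np.sin(t)],[0,1,0],[-np.sin(t),0,-np.cos(t)]])
E
python3 - <<'E'
from vis import *
q=arm.solve_ik(W(-.12,.087,.22),TR);print(q)
for a in((-.12,.087,.102),(.028,.087,.102),(.028,-.01,.102),(-.06,-.036,.1),(.03,-.036,.1)): print(a,np.round(arm.solve_ik(W(*a),TR),0))
j=np.array(arm.current_joint_positions());m=np.array(q);m[0]=j[0]
arm.move_joints(m);arm.move_joints(q);print(arm.current_t(),F())
cv2.imwrite("pics/c.png",np.hstack([cv2.resize(arm.snapshot(n),(400,300)) for n in("scene","wrist")])[...,::-1])
E
```

```text
[ -24.33932781   -0.40028277  137.95644414   68.38589328    8.2791161
 -167.44390657]AttributeError: 'NoneType' object has no attribute 'rint'

The above exception was the direct cause of the following exception:

Traceback (most recent call last):
TypeError: loop of ufunc does not support argument 0 of type NoneType which has no callable rint method
```

```bash
python3 - <<'E'
from vis import *
P=[(-.12,.087,.22),(-.1,.087,.102),(.028,.087,.102),(.028,-.01,.102),(-.06,-.036,.1),(.03,-.036,.1)]
for deg in(15,20,25,30,35,40):
    t=np.radians(deg);T=R@np.array([[-np.cos(t),0,np.sin(t)],[0,1,0],[-np.sin(t),0,-np.cos(t)]])
    print(deg,[None if (s:=arm.solve_ik(W(*a),T)) is None else np.round(s).astype(int).tolist() for a in P])
E
```

```text
15 [[-19, 3, 117, 2, 46, -98], [-19, 19, 124, 4, 22, -100], [-17, 26, 108, 2, 31, -96], [-29, 26, 107, 8, 33, -113], [-36, 22, 118, 13, 27, -125], [-32, 27, 106, 9, 33, -116]]
20 [[-20, 1, 120, 4, 39, -100], [-19, 19, 129, 11, 13, -107], [-17, 25, 112, 4, 23, -99], [-30, 26, 111, 14, 25, -120], [-38, 22, 122, 26, 20, -139], [-33, 26, 111, 16, 25, -124]]
25 [[-21, 0, 125, 7, 31, -103], None, [-18, 25, 117, 9, 13, -104], [-31, 25, 116, 28, 17, -134], [-40, 22, 126, 52, 15, -167], [-34, 26, 115, 31, 18, -140]]
30 [[-22, -1, 129, 12, 23, -109], [-21, 22, 139, 158, 11, 105], None, [-32, 26, 120, 62, 11, -169], [-43, 24, 131, 94, 15, 149], [-36, 27, 119, 62, 13, -172]]
35 [[-23, -1, 133, 24, 15, -122], [-22, 27, 144, 167, 26, 93], [-18, 27, 125, 156, 8, 109], [-34, 28, 124, 113, 13, 139], [-46, 26, 135, 123, 22, 117], [-38, 28, 123, 105, 15, 143]]
40 [[-24, 0, 138, 68, 8, -167], [-23, 36, 151, 170, 46, 88], [-19, 30, 130, 168, 20, 97], [-35, 30, 129, 137, 22, 112], [-49, 31, 140, 136, 33, 100], [-39, 31, 128, 130, 22, 116]]
```

```bash
sed -i 's/radians(40)/radians(20)/' vis.py; python3 - <<'E'
from vis import *
q=arm.solve_ik(W(-.12,.087,.22),TR)
j=np.array(arm.current_joint_positions());m=np.array(q);m[0]=j[0]
arm.move_joints(m);arm.move_joints(q);print(arm.current_t(),F())
arm.move_l(W(-.06,.09,.104),TR); arm.move_l(W(.018,.09,.104),TR,feed=.08);print(arm.current_t(),F(),B(arm.current_ee_pos()))
cv2.imwrite("pics/c.png",np.hstack([cv2.resize(arm.snapshot(n),(400,300)) for n in("scene","wrist")])[...,::-1])
E
```

```text
5.0917 [-0.1 -0.1  0. ]
7.2417 [-0.1 -0.  -0.1] [0.01740489 0.0900449  0.10387309]
```

View pics/c.png

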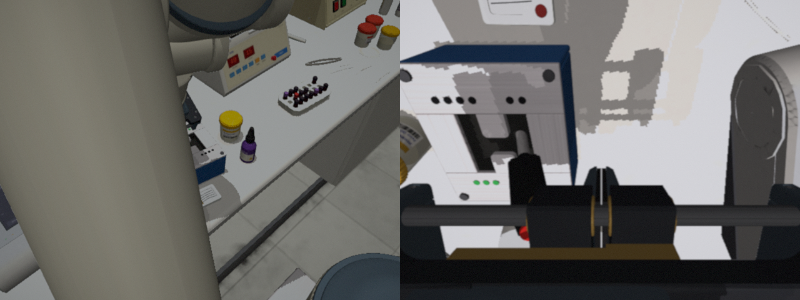

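The fingers (wrist half, about (600,200)) stand beside the lever's left side. The lever's stem is at about (520,145), near the level of the cross channel. Next I push across.

```bash
python3 - <<'E'
from vis import *
f0=F()
for y in np.r_[.075:-.0121:-.005]:
    arm.move_l(W(.018,y,.104),TR,feed=.04); f=F()-f0; print(round(y,3),f)
    if np.linalg.norm(f[:2])>15: break
print(arm.current_t())
cv2.imwrite("pics/d.png",cv2.resize(arm.snapshot("wrist"),(640,480))[...,::-1])
E
```

```text
0.075 [0.5 0.7 0.4]
0.07 [0.6 2.6 1.2]
0.065 [0.4 1.9 2.5]
0.06 [0.1 2.  1.8]
0.055 [0.5 2.5 0.9]
0.05 [0.1 1.8 0.9]
0.045 [-0.1  1.7  1.2]
0.04 [-0.3  2.   1.1]
0.035 [-0.4  1.   1.5]
0.03 [0.4 0.7 0.5]
0.025 [-0.1  1.   1.4]
0.02 [-0.3  2.   0.2]
0.015 [-0.2  0.3 -0.4]
0.01 [-0.2  1.6  0.8]
0.005 [0.5 1.5 0.5]
-0.0 [0.2 1.8 0. ]
-0.005 [0.  0.8 0.7]
-0.01 [-0.1  1.6  0.3]
12.5417
```

View pics/d.png

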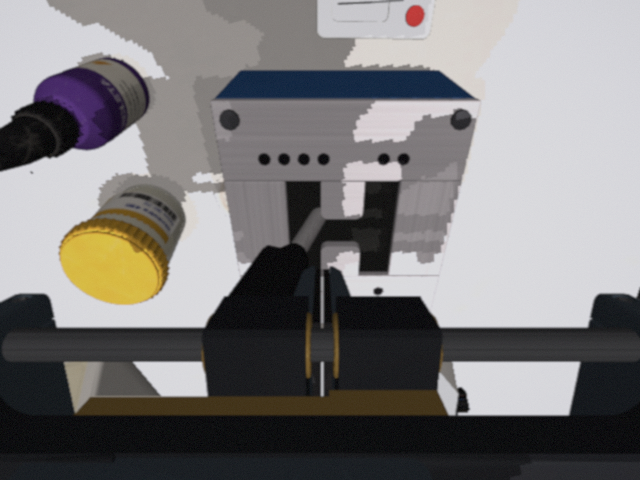

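The lever has crossed: its stem is at about (312,220), just entering the right lane. I continue gently to the stop.

```bash
python3 - <<'E'
from vis import *
for y in np.r_[-.012:-.03:-.002]:
    arm.move_l(W(.018,y,.104),TR,feed=.04); f=F(); print(round(y,3),f)
    if np.linalg.norm(f[:2])>7: break
y0=B(arm.current_ee_pos())[1]
arm.move_l(W(.018,y0+.03,.104),TR,feed=.1)
arm.move_l(W(-.06,y0+.03,.108),TR,feed=.1)
arm.move_l(W(-.06,-.04,.108),TR,feed=.1);print(arm.current_t(),F())
cv2.imwrite("pics/e.png",cv2.resize(arm.snapshot("wrist"),(640,480))[...,::-1])
E
```

```text
-0.012 [-1.1  3.5 -0.1]
-0.014 [-0.2  7.  -0.5]
15.1917 [0.5 0.3 0. ]
```

View pics/e.png

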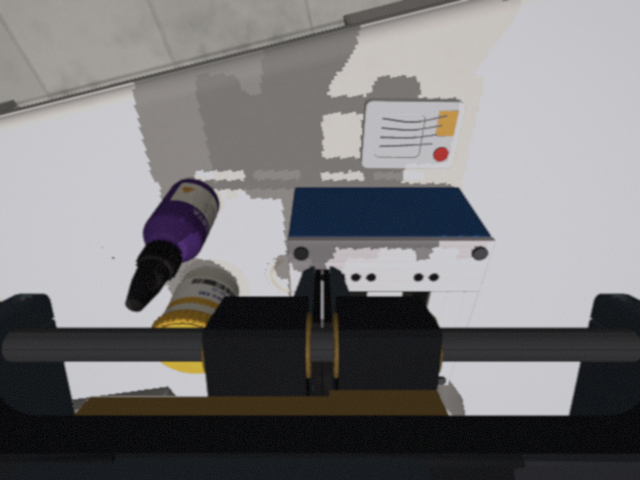

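The lever stopped against the right side (7 N); the fingers are now behind it and the bystanders are untouched. Next I push forward.

```bash
python3 - <<'E'
from vis import *
arm.move_l(W(-.035,-.037,.108),TR,feed=.06)
for x in np.r_[-.031:.032:.003]:
    arm.move_l(W(x,-.037,.108),TR,feed=.04); f=F(); print(round(x,3),f)
    if np.linalg.norm(f[:2])>10: break
print(B(arm.current_ee_pos()))
x0=B(arm.current_ee_pos())[0]
arm.move_l(W(x0-.07,-.037,.108),TR,feed=.1)
arm.move_l(W(-.12,-.037,.24),TR);
j=np.array(arm.current_joint_positions());j[0]+=75;arm.move_joints(j);print(arm.current_t(),F())
print(lever(G,YAW,(270,180,350,260),(240,170,350,290)))
a,b=arm.snapshot("top"),arm.snapshot("scene")
cv2.imwrite("pics/f.png",np.hstack([cv2.resize(a[180:310,250:410],(400,325)),cv2.resize(b[160:345,215:443],(400,325))])[...,::-1])
E
```

```text
-0.031 [-0.6 -0.9  0. ]
-0.028 [-0.   0.3 -0.8]
-0.025 [ 0.2 -0.3  0.3]
-0.022 [0.4 0.3 0.2]
-0.019 [-0.1  0.8 -0.2]
-0.016 [-2.   0.5 -0.2]
-0.013 [-0.7 -0.  -0.1]
-0.01 [-1.1 -0.1  0.2]
-0.007 [-0.5  0.1 -0.6]
-0.004 [ 0.2 -0.3  0.9]
-0.001 [-0.7  0.  -0.7]
0.002 [-0.7  0.1 -0.3]
0.005 [-0.8  0.3 -0.1]
0.008 [-0.8 -1.3 -0.1]
0.011 [-0.5 -0.4 -0.3]
0.014 [-1.2 -0.3 -0.4]
0.017 [-4.5 -0.   0.6]
0.02 [-7.3 -0.6  1. ]
0.023 [-12.6  -0.9   1.5]
[ 0.02122772 -0.03637376  0.10712568]
24.4583 [ 0.1 -0.2  0.4]Traceback (most recent call last):
  File "<stdin>", line 11, in <module>
  File "vis.py", line 18, in lever
    t=red("top",arm.snapshot("top"),roi_t);s=red("scene",arm.snapshot("scene"),roi_s)
                                             ~~~^^^^^^^^^^^^^^^^^^^^^^^^^^^^^^^^^^^^^
  File "vis.py", line 16, in red
    k,l,s,c=cv2.connectedComponentsWithStats(m); i=1+np.argmax(s[1:,4]); return c[i]+[x0,y0],s[i,4]
                                                     ~~~~~~~~~^^^^^^^^^
    return _wrapfunc(a, 'argmax', axis=axis, out=out, **kwds)
    return bound(*args, **kwds)
ValueError: attempt to get argmax of an empty sequence
```

Stop force was reached at the expected place; I check it in the pictures.

```bash
python3 - <<'E'
from vis import *
a,b=arm.snapshot("top"),arm.snapshot("scene")
cv2.imwrite("pics/f.png",np.hstack([cv2.resize(a[180:310,250:410],(400,325)),cv2.resize(b[140:345,200:453],(400,325))])[...,::-1])
p,_=red("top",a,(270,170,360,260));r=R@np.array([.146*np.sin(.38),-.146*np.cos(.38)*np.sin(.35),0]);z=.012+.146*np.cos(.38)*np.cos(.35)
print("red seen",plane("top",p,z),"expected home",r+[*G,z])
E
```

```text
red seen [ 0.54120323 -0.22949313  0.13936488] expected home [ 0.54098865 -0.2309751   0.13936488]
```

View pics/f.png

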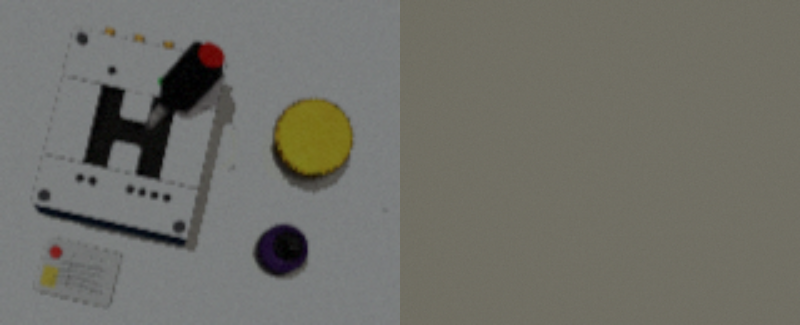

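The top view shows the lever in slot 3, with its red end at (210,55), within 2 mm of the computed home position. The cup, bottle and cartridge have not moved.

```bash
python3 -c "
from rig import arm
print(arm.current_t(),arm.sign_off())"
```

```text
the job is handed in; nothing more can be done
24.6583 None
```

The lever is fully home in slot 3, pushed only with closed fingers; the top camera shows it within 2 mm of the computed stop and the cup, bottle and cartridge unmoved, and I handed the job in at 24.7 s (the lever started near level, about 0.06–0.08 rad forward, so I made no separate levelling push and took it straight across, leaving any last levelling to the channel's rounded corners).

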